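# Draw a pole section from its storage pipe and lay it in the cut-off jig

### The job

Draw the thick aluminium pole section hand over hand out of its storage pipe, until it is clear of the pipe and you hold it by its middle. Lower it, still in your grip, into both V-blocks of the cut-off jig, and leave it lying there let go, with its plain end up against the steel face of the end stop, ready to be cut. Leave the thin white rod in its pipe and do not disturb the other things on the bench.

Things in the scene. Friction and masses are not known exactly. Their poses are not given: they have to be found in the camera images.
- pole: pole section: aluminium tube, 16 mm in diameter, 450 mm long, with a steel spigot (13 mm thick, 50 mm long) in one end: 500 mm over all, about 0.08 kg. It starts in one of the rack's pipes with 70 to 100 mm sticking out, spigot first, and slides easily. Origin: on its axis, middle of the 500 mm; it balances about 10 mm from there, towards the plain end. y axis along it, from spigot (-y) to plain end (+y)
- pole_plain (a point): centre of the pole's plain end, the one deep in the pipe at the start, 250 mm from the pole's origin along its +y
- pole_spigot (a point): tip of the pole's spigot, the end that sticks out of the pipe at the start, 250 mm from the pole's origin along its -y
- rack: stock rack, fixed: board with two saddles carrying two level, parallel grey plastic pipes along the rack's y, 440 mm long, 32 mm outside and 27 mm inside diameter, axes 85 mm above the bench at x = -35 and +35 mm. Their open mouths are at y = 0, closed ends at +y: rods come out along the rack's -y. Nothing of it is higher than 104 mm. Origin: on the bench, midway below the two mouths
- mouth_near (a point): centre of the mouth of the rack's pipe nearer the robot (x = -35 mm), 85 mm above the bench. A rod lies on the bottom of its pipe (the pole's axis then 79.5 mm above the bench). Let go with more than half of it out, the pole stays caught in the pipe, its outer end drooping up to about 6 degrees, as long as some 100 mm are still inside
- mouth_far (a point): centre of the mouth of the rack's farther pipe (x = +35 mm), otherwise the same. Which pipe holds the pole and which the thin rod changes
- thin: thin rod, a bystander: white fibreglass, 8 mm in diameter, 500 mm long, in the rack's other pipe, also sticking out 70 to 100 mm; it stays there. Origin on its axis at mid-length, y axis along it
- jig: cut-off jig, fixed: board 90 x 560 x 18 mm along the jig's y (from y = -260 to +300 mm) with two V-blocks open upwards, at y = +150 and -130 mm, and an end stop at y = +250 mm. It lies beyond the rack, roughly parallel to it, so that the pole need not be turned end for end. Origin: on the bench, below the middle of a pole that lies in both V-blocks against the stop; x across, z up
- jig_vee (a point): axis point of a seated pole over the middle of the V-block at y = +150 mm (30 mm long), 50 mm above the bench. Both V's have 45-degree flanks, are 38 mm wide at the top and end 58 mm above the bench. Between the V-blocks 235 mm of the board are free for a gripper
- jig_guide (a point): axis point of a seated pole over the middle of the V-block at y = -130 mm (60 mm long), 50 mm above the bench. This block stands between two pairs of upright slotted saw-guide cheeks, 58 mm apart inside and 78 mm high above the bench
- jig_stop (a point): point on the steel face of the end stop (face looks along the jig's -y, stop 74 mm high), 50 mm above the bench, where the centre of the pole's plain end comes when the pole lies against the stop; axes as the jig's (+y into the stop)
- cone: cone of dark blue thread, 100 mm in diameter at the foot, 160 mm high, origin at its underside; stays
- saw: small hacksaw lying flat, about 325 x 85 mm, 20 mm high; stays
- tape: grey tape measure, 68 x 68 x 34 mm; stays
- pencil: flat carpenter's pencil, 170 mm long, 8 mm high; stays
- bottle: clear plastic bottle with a paper label and black cap, 66 mm in diameter, 190 mm high; stays
- jar: small glass jar with a steel lid, 60 mm in diameter, 62 mm high; stays

How it is judged:
By the outcome, as a careful person would: the job done as asked, in the order asked, and still so for the second after the job is handed in, with the robot touching nothing.
It also fails if it takes over 59 s, if anything falls off the work surface, if the arm or the gripper's body presses on something with over 40 N, if the wrist force passes 120 N, or if a joint passes its speed limit or range.

### The arm

A 7-joint arm with a two-finger parallel gripper is mounted at the origin on the work surface. World frame = base frame: x ahead of the robot, y to its left, z up, the work surface at z = 0. Lengths are in m, angles in rad, forces in N, time in s.
With the tool pointing down it reaches from about 0.35 to 0.9 m from the base axis. Payload 19.9 kg.
Tool frame: the origin (TCP) lies between the finger pads; the fingertips stand 19 mm ahead of it and the grasp point (between the pads) is the TCP; z points along the fingers, y is the line along which they close (so a half turn about z gives the same grasp; the last joint's range is limited). The gripper opens to 94 mm and grips with 3 to 60 N. Pads are 16 mm wide; open, the fingers measure 119 mm over their backs; the gripper's body (75 mm by 177 mm) begins 78 mm behind the grasp point.
Start: joints at [1.095, 0.417, -0.01, 1.614, 0.005, 1.111, -0.053], TCP at [0.263, -0.567, 0.224] pointing down, gripper open.
Joint ranges: [-2.81, 2.81], [-0.39, 2.02], [-1.27, 1.25], [0.06, 2.57], [-1.19, 4.33], [0.19, 2], [-2.82, 2.82]. Speed limits (rad/s): [1.89, 1.89, 2.39, 2.39, 3.01, 3.01, 3.01].

### API

Orientations are given as a 3x3 rotation matrix whose columns are the frame's x, y, z axes.
In Python, from rig import robot gives the robot as it stands. Calls block until the motion is done:
- robot.move_ptp(position, orientation): joint-space move of the TCP to a pose.
- robot.move_linear(position, velocity=0.15, frame=None, threshold=None): straight line of the TCP; frame=None keeps the orientation; velocity is the mean speed in m/s. With threshold (N) it stops when the force on the tool has changed by that much, and returns True; else False.
- robot.goto_joints(angles): joint-space move.
- robot.gripper_to(opening): finger opening in m; the grip force is fixed at half the most; returns when the fingers have stopped.
- robot.pause(seconds).
- robot.ik(position, orientation): joint angles nearest the present ones, or None.
- robot.get_state(): the state.
- robot.grab_frame(name): name is "side" or "top" or "wrist"; returns the picture (384x512x3 uint8, red, green, blue); there is no depth.
- robot.camera_info(name): a dict with "fx", "fy", "cx", "cy" (pixels), "dist" ([k1, k2, p1, p2, k3] as OpenCV has them; the pictures are not rectified), "rvec" (rotation vector, rad) and "tvec" (3), from world to camera coordinates, as OpenCV has them. Camera axes: x right, y down, z forward; pixel columns grow to the right and rows downward; lengths in m; the calibration is good to about 2 mm. A picture is of the moment at which its call begins: read the wrist's pose just before it. camera_info takes no time and is no camera call; for the wrist camera it gives the pose at the moment of the call.
A pose or a line that the arm cannot do raises robot.PlanningError and nothing moves.
- robot.sign_off(): hands the job in; it is judged then, once.
The state is a dict: "time": time; "qpos": joint angles; "joint_vel": joint speeds; "effort": joint torques, N m; "ee_pos": TCP position; "tool_rot": TCP orientation; "force": force on the tool from outside, world axes, zero at the start; "moment": the same for the moment, N m; "opening": finger opening in m; "grasp_force": force on a finger pad.
Only numpy, scipy, OpenCV 4.12 (cv2) and the standard library are available. Lean on these libraries where they do the work, as an engineer would, in place of code of your own. Each camera call takes 0.05 s, during which the arm holds its last target. There are 200 camera calls.

## Working session

There is one attempt and no reset: what is moved stays moved. The work goes in short steps, each a Python script; the robot and the scene stay as the last script left them, time stands still between calls to the robot, and variables do not carry over. Pictures are saved under pics/ and viewed, at most 10 in all, crops included, and the job is handed in when it is done.

```bash
ls; mkdir -p pics
python3 - <<'E'
from rig import robot
import cv2
for n in("top","side"):
    im=robot.grab_frame(n); cv2.imwrite(f"pics/{n}0.png",cv2.resize(im[:,:,::-1],(800,600),interpolation=cv2.INTER_CUBIC))
    print(n,robot.camera_info(n))
s=robot.get_state();print(s['time'],s['tool_rot'],s['opening'])
E
```

```text
pics
top {'fx': 349.74047096483355, 'fy': 349.74047096483355, 'cx': 263.2278378173168, 'cy': 194.27205662857875, 'dist': array([-0.04733437,  0.        ,  0.        ,  0.        ,  0.        ]), 'rvec': array([ 2.11187591, -2.15405078,  0.14193629]), 'tvec': array([0.02589565, 0.56594504, 1.16742226])}
side {'fx': 437.0535922352567, 'fy': 437.0535922352567, 'cx': 255.73395761076802, 'cy': 195.7847774687018, 'dist': array([-0.07797242,  0.        ,  0.        ,  0.        ,  0.        ]), 'rvec': array([ 0.41298606, -2.7506511 ,  1.22441626]), 'tvec': array([0.50807161, 0.1699057 , 1.28431323])}
0.1 [[ 9.06961602e-01  4.21212886e-01 -5.98133845e-04]
 [ 4.21213286e-01 -9.06961118e-01  9.47448056e-04]
 [-1.43406811e-04 -1.11124093e-03 -9.99999372e-01]] 0.0942688998330461
```

View pics/top0.png

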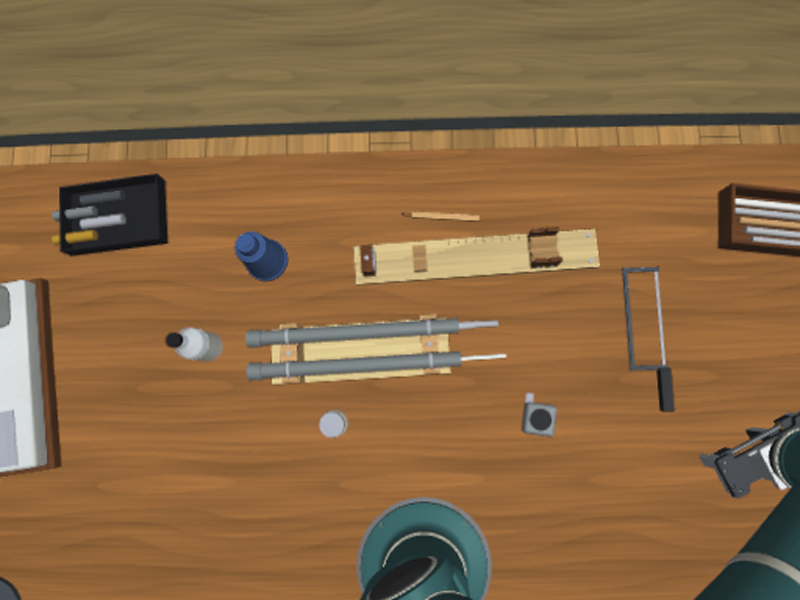

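View pics/side0.png

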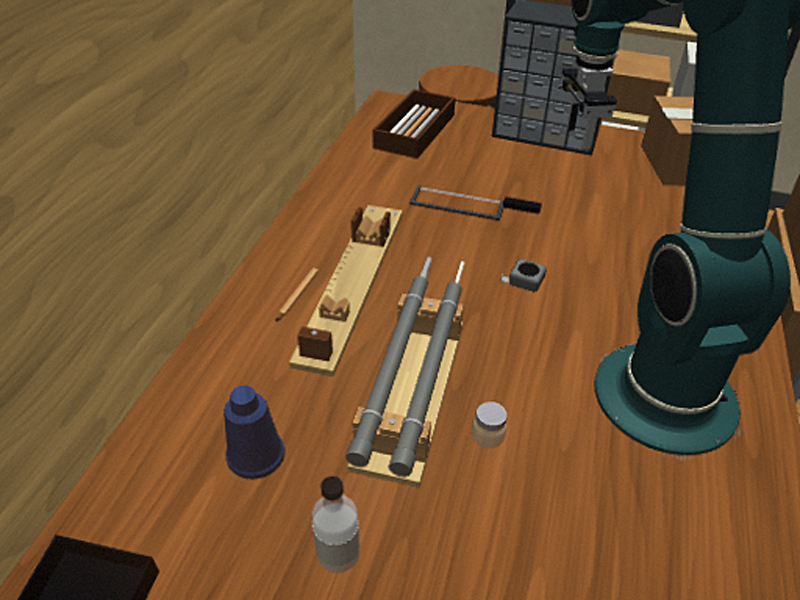

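The pole is in the far pipe: mouth (459,326), tip (498,324). The thin rod is in the near one: mouth (461,359), tip (506,356). On the jig, the stop is at (368,260) and the V-blocks are at (420,258) and (545,248).

```bash
cat > h.py <<'E'
from rig import robot
import numpy as np, cv2
def ray(name,uv,z,ci=None):
    c=ci or robot.camera_info(name); K=np.array([[c['fx'],0,c['cx']],[0,c['fy'],c['cy']],[0,0,1]])
    R=cv2.Rodrigues(c['rvec'])[0]; o=-R.T@c['tvec'].ravel()
    p=cv2.undistortPoints(np.array([[uv]],float),K,c['dist']).ravel()
    d=R.T@np.array([p[0],p[1],1]); return o+d*(z-o[2])/d[2]
def proj(name,P,ci=None):
    c=ci or robot.camera_info(name); K=np.array([[c['fx'],0,c['cx']],[0,c['fy'],c['cy']],[0,0,1]])
    return cv2.projectPoints(np.array(P,float).reshape(-1,3),c['rvec'],c['tvec'],K,c['dist'])[0].reshape(-1,2)
def rot(a,tilt=0,flip=1):
    """pole direction (plain end) at (cos a, sin a); tool down, y across; tilt>0: plain end of tool frame goes up"""
    u=np.array([np.cos(a),np.sin(a),0]); up=np.array([0,0,1.])
    x=flip*(u*np.cos(tilt)+up*np.sin(tilt)); z=-(up*np.cos(tilt)-u*np.sin(tilt))
    return np.column_stack([x,np.cross(z,x),z])
E
python3 - <<'E'
from h import *
pts=dict(mouthfar_top=((459,326),.1),farend_top=(( 250,339),.1),tip=((498,324),.0795),mn=((461,359),.1),ne=((250,371),.1),thintip=((506,356),.0755),
 stoptop=((368,260),.074),vee=((420,258),.05),guide=((545,248),.05),b1=((354,248),.018),b2=((357,284),.018),b3=((597,230),.018),b4=((599,267),.018))
for k,(uv,z) in pts.items():
    print(k,ray('top',np.array(uv)/1.5625,z).round(4))
# side
for k,uv,z in [('tip',(428,258),.0795),('mouthtop',(419,278),.1),('stoptop',(316,330),.074),('vee',(335,308),.05),('guide',(371,229),.05)]:
    print('side',k,ray('side',np.array(uv)/1.5625,z).round(4))
for f in(1,-1):
  for p in([.5,-.15,.08],[.5,-.45,.08],[.65,-.1,.05]):
    print(f,p,robot.ik(np.array(p),rot(np.pi/2+.05,0,f)))
E
```

```text
mouthfar_top [ 0.5079 -0.0854  0.1   ]
farend_top [0.4892 0.3558 0.1   ]
tip [ 0.5127 -0.17    0.0795]
mn [ 0.439  -0.0874  0.1   ]
ne [0.422  0.3541 0.1   ]
thintip [ 0.4446 -0.1847  0.0755]
stoptop [0.6602 0.1072 0.074 ]
vee [ 0.6678 -0.0067  0.05  ]
guide [ 0.6845 -0.2864  0.05  ]
b1 [0.7027 0.145  0.018 ]
b2 [0.618  0.1382 0.018 ]
b3 [ 0.7328 -0.4167  0.018 ]
b4 [ 0.6455 -0.4149  0.018 ]
side tip [ 0.5187 -0.1678  0.0795]
side mouthtop [ 0.5134 -0.0737  0.1   ]
side stoptop [0.6661 0.1042 0.074 ]
side vee [0.6641 0.0108 0.05  ]
side guide [ 0.6809 -0.2691  0.05  ]
1 [0.5, -0.15, 0.08] [ 0.6229163   0.47201877 -0.47755249  1.97191056  0.3056484   0.76769404
  0.01777353]
1 [0.5, -0.45, 0.08] [ 0.87618154  0.66887842 -0.27212325  1.58396745  0.21141321  0.91780012
  0.5810004 ]
1 [0.65, -0.1, 0.05] [ 0.47017948  0.73129321 -0.52218436  1.63139533  0.43981171  0.89842071
 -0.16960154]
-1 [0.5, -0.15, 0.08] [ 0.13625726  0.4306146   0.11683428  1.98843198 -0.07332159  0.72647079
 -2.79422998]
-1 [0.5, -0.45, 0.08] [ 0.47822963  0.67223959  0.30141379  1.59997078 -0.23719278  0.90557157
 -2.22663099]
-1 [0.65, -0.1, 0.05] [-0.56750302  0.9913498   1.07692918  1.66988951 -0.96934029  1.10528389
 -2.28599106]
```

Run:
```python
from h import *
import pickle
ims=[];cs=[]
for p,a in(([.62,-.12,.40],.053),([.49,-.14,.25],.0424)):
    robot.move_ptp(np.array(p),rot(np.pi/2+a)); cs.append(robot.camera_info('wrist')); ims.append(robot.grab_frame('wrist'))
    print(robot.get_state()['time'])
pickle.dump(cs,open('c.pkl','wb'))
for i,im in enumerate(ims): cv2.imwrite(f'pics/w{i}.png',cv2.resize(im[:,:,::-1],(800,600),interpolation=cv2.INTER_CUBIC))
```

```text
2.2917
3.1583
```

View pics/w0.png

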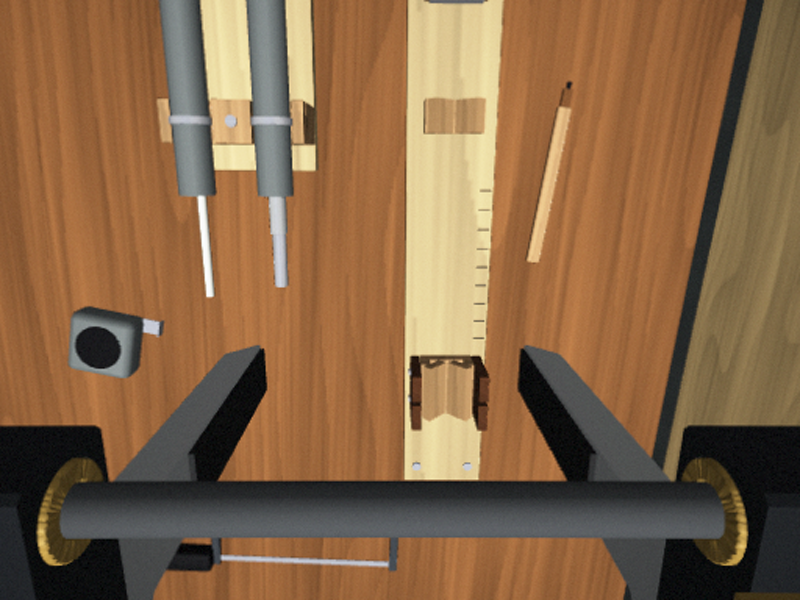

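View pics/w1.png

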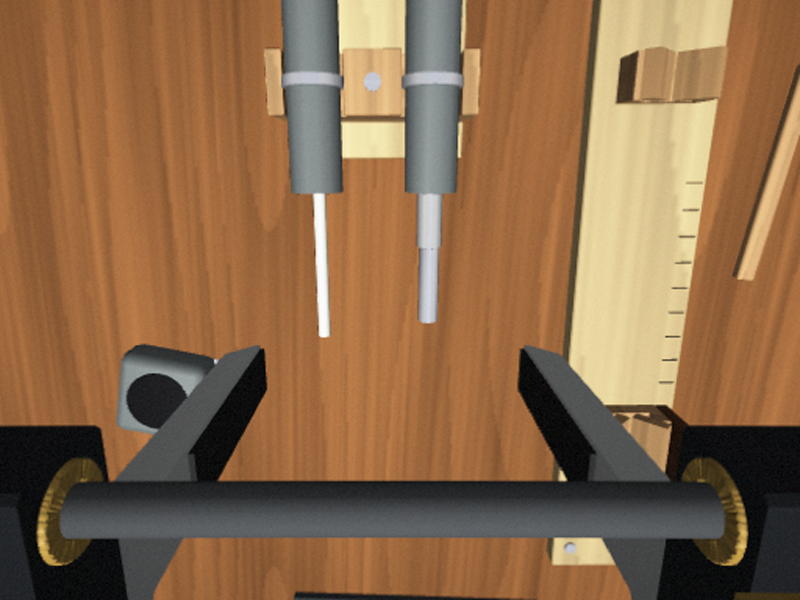

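Run:
```python
from h import *
import pickle
cs=pickle.load(open('c.pkl','rb'))
for i,k,uv,z in[(1,'mouth',(431.5,192),.085),(1,'pipe up',(433.5,20),.085),(1,'step',(428.5,248),.0795),(1,'tip',(428,323),.0795),(1,'thinmouth',(316,192),.085),
 (0,'vee valley',(455,116),.039),(0,'guide valley',(446,390),.039),(0,'vee +y end top',(455,97),.058),(0,'vee -y end',(455,134),.05),(0,'guide +y',(446,360),.05),(0,'guide -y',(446,420),.05),(0,'stop bottom edge top',(453,2),.074),
 (0,'mouth',(275,195),.085),(0,'tip',(281,287),.0795),(0,'stop bottom',(453,2),.05)]:
    print(k,ray('w',np.array(uv)/1.5625,z,cs[i]).round(4))
```

```text
mouth [ 0.5138 -0.0837  0.085 ]
pipe up [0.5088 0.0118 0.085 ]
step [ 0.5145 -0.1195  0.0795]
tip [ 0.5174 -0.1702  0.0795]
thinmouth [ 0.4427 -0.0868  0.085 ]
vee valley [ 0.6738 -0.0046  0.039 ]
guide valley [ 0.6878 -0.287   0.039 ]
vee +y end top [0.6703 0.0101 0.058 ]
vee -y end [ 0.6739 -0.0213  0.05  ]
guide +y [ 0.6836 -0.2477  0.05  ]
guide -y [ 0.6891 -0.3172  0.05  ]
stop bottom edge top [0.6606 0.0824 0.074 ]
mouth [ 0.5129 -0.0835  0.085 ]
tip [ 0.5168 -0.1699  0.0795]
stop bottom [0.6628 0.0887 0.05  ]
```

```bash
cat >> h.py <<'E'
A=np.pi/2+.0425; U=np.array([np.cos(A),np.sin(A),0]); M=np.array([.5136,-.0836,0]); Z=np.array([0,0,1.])
def rep(t=''):
    s=robot.get_state(); print(t,round(s['time'],2),s['ee_pos'].round(4),'op',round(s['opening'],4),'gf',round(s['grasp_force'],1),'F',s['force'].round(1),flush=True)
def save(n,f):
    cv2.imwrite('pics/'+f,cv2.resize(robot.grab_frame(n)[:,:,::-1],(800,600),interpolation=cv2.INTER_CUBIC))
E
python3 - <<'E'
from h import *
R=rot(A)
robot.gripper_to(.05)
p=M-.022*U
robot.move_ptp(p+.15*Z,R)
robot.move_linear(p+.0795*Z,.15,threshold=8); rep('down')
robot.gripper_to(0); rep('grip')
robot.move_linear(p-.197*U+.081*Z,.15); rep('pulled')
save('side','s1.png')
E
```

```text
down 5.11 [ 0.5152 -0.106   0.0808] op 0.05 gf 0.0 F [-0.4 -0.   0.4]
grip 5.75 [ 0.5146 -0.1056  0.0796] op 0.0153 gf 30.0 F [-0.9 -0.7  2.8]
pulled 7.22 [ 0.5231 -0.3015  0.081 ] op 0.0154 gf 30.0 F [ 0.7 -0.2 -0.2]
```

View pics/s1.png

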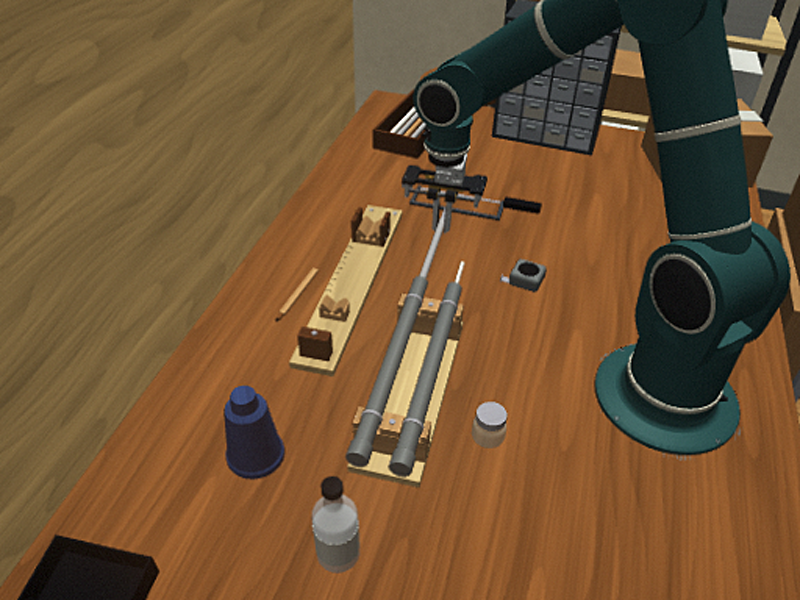

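The pole came out as planned; the tube now runs from the mouth (418,285) to the gripper (445,220). Next I re-grip at the balance point, level it and draw it clear.

Run:
```python
from h import *
robot.gripper_to(.05)
c=robot.get_state()['ee_pos']
robot.move_linear(np.array([c[0],c[1],.15]),.2)
p=M-.024*U; t=.051
robot.move_ptp(p+.14*Z,rot(A,t))
robot.move_linear(p+.0785*Z,.15,threshold=8); rep('down')
robot.gripper_to(0); rep('grip')
robot.move_linear(p+.0855*Z,.05,frame=rot(A)); rep('level')
robot.move_linear(p-.262*U+.0855*Z,.15); rep('out')
robot.move_linear(p-.272*U+.14*Z,.15); rep('up')
save('side','s2.png');save('top','t2.png')
```

```text
down 9.83 [ 0.5149 -0.108   0.0788] op 0.0503 gf 0.0 F [ 0.6  0.1 -0.3]
grip 10.47 [ 0.5147 -0.1076  0.0786] op 0.0151 gf 30.0 F [-0.1 -0.8  1.7]
level 10.77 [ 0.5148 -0.107   0.0856] op 0.0149 gf 30.0 F [-0.1 -0.5 -1. ]
out 12.67 [ 0.5259 -0.3686  0.0856] op 0.0153 gf 30.0 F [ 0.5 -0.  -1.5]
up 13.18 [ 0.526  -0.3791  0.1395] op 0.0152 gf 30.0 F [-0.6  1.  -1.4]
```

View pics/s2.png

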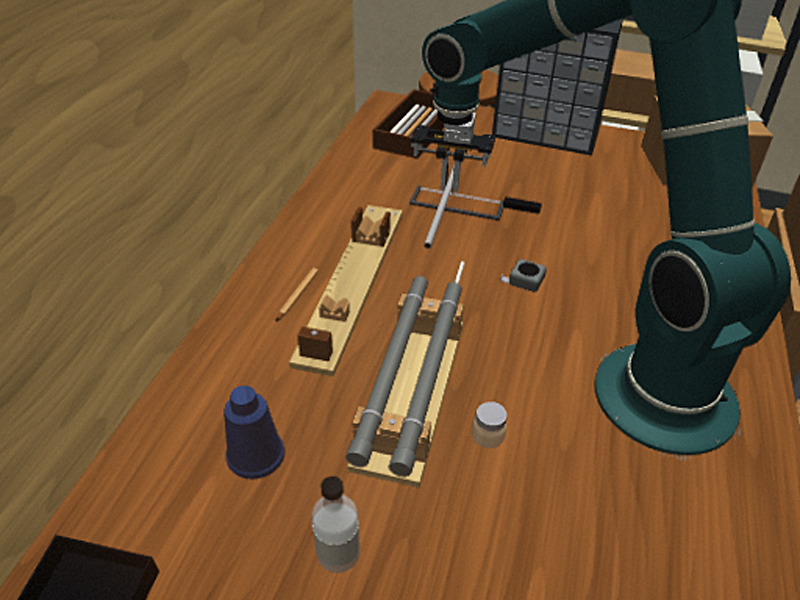

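View pics/t2.png

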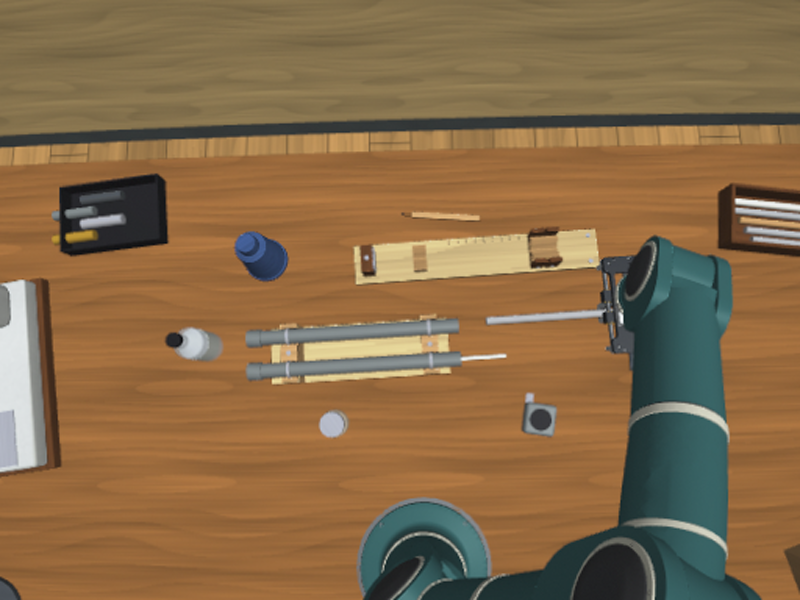

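The pole is clear of the pipe, with its plain end at (487,321) in the top view and (429,242) in the side view. I'll triangulate that end to check level and grip position.

Run:
```python
from h import *
from scipy.optimize import least_squares
e=robot.get_state()['ee_pos']
P=least_squares(lambda P:np.r_[proj('top',P)[0]-np.array([487.5,321])/1.5625,proj('side',P)[0]-np.array([429,243])/1.5625],e+.24*U)
print(P.x,P.fun,e,(P.x-e),np.linalg.norm(P.x-e)); print('pred level',proj('top',e+.24*U)*1.5625,proj('side',e+.24*U)*1.5625)
```

```text
[ 0.51229982 -0.14056384  0.1403108 ] [ 0.00788849  0.04558059 -0.04602767 -0.00830398] [ 0.52567491 -0.37870583  0.13874011] [-0.01337509  0.238142    0.00157068] 0.23852247344828656
pred level [[486.55049275 319.62366745]] [[427.18529014 243.77448848]]
```

The pole is level, and the plain end is 239 mm from the grip. On to the jig: hover, check from the side, then lower.

```bash
cat >> h.py <<'E'
AJ=np.pi/2+.0516; UJ=np.array([np.cos(AJ),np.sin(AJ),0]); V=np.array([.673,-.005,0]); J=V-.150*UJ
E
python3 - <<'E'
from h import *
p=J-.012*UJ
robot.move_linear(p+.14*Z,.15,frame=rot(AJ)); 
robot.move_linear(p+.085*Z,.1); rep('hover')
save('wrist','w3.png'); save('side','s3.png')
a=cv2.imread('pics/s3.png')[170:400,250:530]; b=cv2.imread('pics/w3.png')
cv2.imwrite('pics/c3.png',np.hstack([cv2.resize(a,(420,345)),cv2.resize(b,(380,285)).copy() if 0 else cv2.copyMakeBorder(cv2.resize(b,(380,285)),0,60,0,0,0)]))
E
```

```text
hover 15.89 [ 0.6816 -0.1667  0.0852] op 0.0147 gf 30.0 F [ 0.2 -0.4 -0.6]
```

View pics/c3.png

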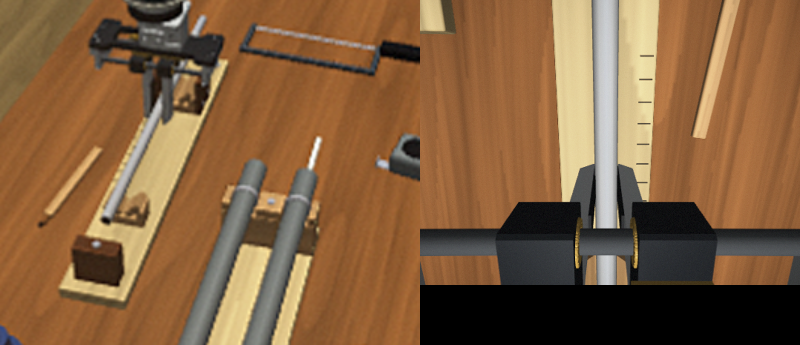

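The pole hangs over the jig's centre line, its plain end (side crop at 110,215) just short of the stop. Lowering now.

Run:
```python
from h import *
p=J-.012*UJ
robot.move_linear(p+.060*Z,.08,threshold=5); rep('60')
h=robot.move_linear(p+.048*Z,.03,threshold=5); rep(f'down {h}'); print(robot.get_state()['moment'].round(2))
save('side','s4.png'); a=cv2.imread('pics/s4.png')[170:400,250:450]; cv2.imwrite('pics/c4.png',cv2.resize(a,(520,598),interpolation=cv2.INTER_CUBIC))
```

```text
60 16.45 [ 0.6811 -0.1666  0.0594] op 0.015 gf 30.0 F [ 1.2 -0.7 -0.9]
down True 16.81 [ 0.6812 -0.1669  0.0506] op 0.0149 gf 30.0 F [-0.8 -0.9  0.5]
[-0.09  0.01 -0.01]
```

View pics/c4.png

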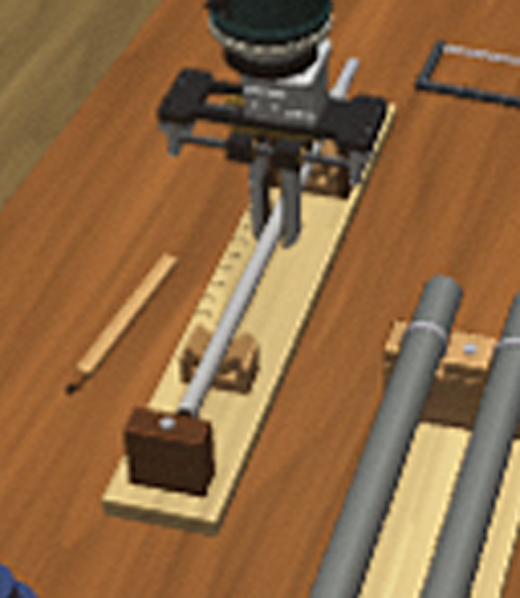

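It sits in both V-blocks, just short of the stop. Now I slide it to contact.

Run:
```python
from h import *
c=robot.get_state()['ee_pos']
h=robot.move_linear(c+.045*UJ,.03,threshold=6); rep(f'slide {h}')
c2=robot.get_state()['ee_pos']; print('travel',(c2-c)@UJ, 'jig y of plain end',(c2-J)@UJ+.24)
robot.pause(.3); rep('settle'); robot.gripper_to(.022); rep('open')
```

```text
slide True 17.66 [ 0.6799 -0.147   0.0502] op 0.0149 gf 30.0 F [ 0.9 -2.6  4.3]
travel 0.019863400081651137 jig y of plain end 0.2478037693291493
settle 17.96 [ 0.6799 -0.1471  0.0502] op 0.0149 gf 30.0 F [-0.9  0.5  6.5]
open 18.32 [ 0.6795 -0.1471  0.0496] op 0.022 gf 0.0 F [-0.2  0.7 -0.3]
```

The trigger may have been vertical force rather than the stop, so I'll re-grip and push once more.

Run:
```python
from h import *
robot.gripper_to(0); rep('grip'); c=robot.get_state()['ee_pos']
h=robot.move_linear(c+.012*UJ,.015,threshold=9); rep(f'push {h}')
print('travel',(robot.get_state()['ee_pos']-c)@UJ); 
robot.pause(.2); rep('hold'); robot.gripper_to(.05); rep('open')
c=robot.get_state()['ee_pos']
save('side','s5.png');save('top','t5.png')
robot.move_linear(c+.1*Z,.1); rep('up')
robot.move_linear(np.array([.50,-.35,.25]),.2);rep('away')
save('side','s6.png');save('top','t6.png')
a=cv2.resize(cv2.imread('pics/s6.png')[170:400,250:450],(400,460),interpolation=cv2.INTER_CUBIC); b=cv2.resize(cv2.imread('pics/t6.png')[200:315,330:630],(800,307))[:, :]
cv2.imwrite('pics/c6.png',np.hstack([a,cv2.copyMakeBorder(b[:,:400],0,153,0,0,0)]))
```

```text
grip 18.61 [ 0.6798 -0.1471  0.0498] op 0.0151 gf 30.0 F [ 2.3  0.1 -0.7]
push True 18.93 [ 0.6798 -0.1471  0.0498] op 0.0151 gf 30.0 F [ 0.9 -0.9  3.9]
travel 5.003894881242918e-05
hold 19.13 [ 0.6798 -0.1471  0.0497] op 0.0151 gf 30.0 F [ 1.4 -1.2  5.5]
open 19.85 [ 0.6795 -0.147   0.0493] op 0.05 gf 0.0 F [-0.2 -0.9  0.3]
up 21.1 [ 0.6791 -0.147   0.1485] op 0.0498 gf 0.0 F [-0.2  0.8 -0.5]
away 22.69 [ 0.5005 -0.349   0.2496] op 0.0499 gf 0.0 F [-0.7 -0.4  0.3]
```

View pics/c6.png

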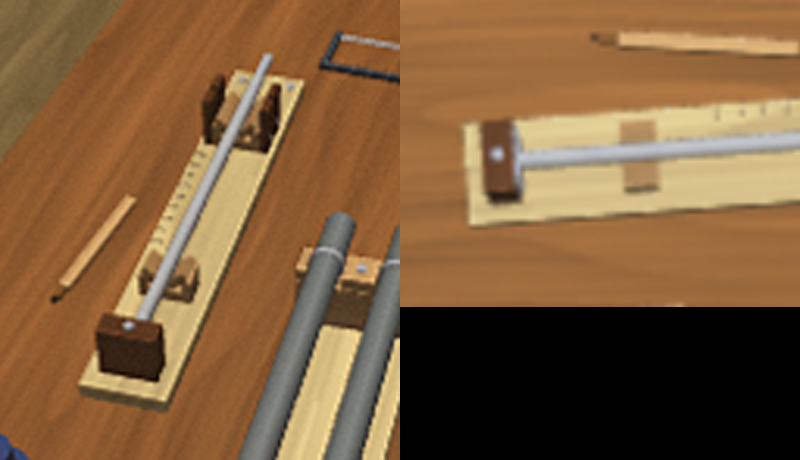

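The picture shows the pole lying in both V-blocks with its plain end at the stop face (crop about 520,158). The push forces were ambiguous, so I'll confirm with a light fingertip push on the spigot end.

Run:
```python
from h import *
robot.gripper_to(0)
p=J-.285*UJ; R=rot(AJ)
robot.move_ptp(p+.13*Z,R)
robot.move_linear(p+.055*Z,.12,threshold=8); rep('down')
robot.move_linear(p+.010*UJ+.055*Z,.1)
h=robot.move_linear(p+.045*UJ+.055*Z,.02,threshold=6); rep(f'push {h}')
c=robot.get_state()['ee_pos']; print('spigot tip jig y (face+8mm)',(c-J)@UJ+.008)
robot.pause(.2); rep('hold')
h=robot.move_linear(c+.006*UJ,.01,threshold=9); rep(f'push2 {h}'); print('extra',(robot.get_state()['ee_pos']-c)@UJ)
robot.move_linear(c-.03*UJ,.1); robot.move_linear(c-.03*UJ+.15*Z,.15); rep('up')
im=robot.grab_frame('top'); cv2.imwrite('pics/t7.png',im[:,:,::-1])
a=cv2.imread('pics/t7.png').astype(int); b=cv2.resize(cv2.imread('pics/t6.png'),(512,384)).astype(int)
print('diff in stop half',np.abs(a-b)[145:185,225:330].max())
```

```text
down 25.4 [ 0.6958 -0.4396  0.0558] op 0.0007 gf 0.0 F [0.6 0.6 0.4]
push True 26.57 [ 0.6939 -0.414   0.0548] op 0.0006 gf 1.6 F [ 1.2 -4.3  2.5]
spigot tip jig y (face+8mm) -0.2515443486158892
hold 26.77 [ 0.6937 -0.414   0.0543] op 0.0006 gf 1.3 F [-0.2 -2.5  2.8]
push2 True 27.09 [ 0.6933 -0.4141  0.0541] op -0.0 gf 1.1 F [-0.1 -2.2  2.2]
extra -2.07401277798324e-05
up 28.69 [ 0.6951 -0.4437  0.2035] op 0.0007 gf 0.0 F [-0.1  0.3 -0.4]
diff in stop half 27
```

The free pole does not move under the push, so it is hard against the stop.

```bash
python3 -c "
from h import *
rep('end'); print(robot.sign_off())"
```

```text
end 28.74 [ 0.6951 -0.4438  0.2034] op 0.0002 gf 0.0 F [-0.  -0.4 -0.7]
the job is handed in; nothing more can be done
None
```

The pole lies let go in both V-blocks with its plain end against the steel stop; I left the thin rod in its pipe, saw nothing else disturbed in the pictures, and handed the job in at 28.7 s.

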